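Hardness check of a clamp jaw

TASK

Lift the tray with the carrying handle off the top of the instrument case and set it down flat and right way up on the free table beside the case. Then take the plunger gauge out of its holder, put its tip inside the ring marked on the round pad of the sloping jaw in the case, hold the gauge square to that sloping pad and press gently until the spring plunger is about half way in. Leave the other things on the table where they are, and finish like that: the program ends with the gauge still held in the gripper and the plunger still pressed half way on the ring.

Things in the scene. Friction and masses are not known exactly. Their poses are not given: they have to be found in the camera images.
- case: open-topped grey case fixed to the table, 120 mm (its x) by 170 mm (y), 66 mm tall, walls 5 mm; two steel catches on its -x side, which looks roughly toward the robot. Origin: centre of its underside, z up. The sloping jaw is fixed inside, under the tray. Case and holder may change places (left or right of the robot)
- tray: loose grey lift-out tray, ~0.3 kg, 120 mm (its x) by 170 mm (y), on the case's rim, in line with it. Its 100 x 150 mm foot drops 8 mm into the case; walls reach 30 mm above the origin. Black handle bar along y in the middle: 14 mm wide and tall, centre 53 mm above the origin, 96 mm between posts, 34 mm clear below. Origin: centre of the foot's underside (z 0.058 at start, 0 on the table), z up
- jaw: sloping aluminium plate fixed in the case, 22 degrees, low edge to the case's -x; two black rubber pads 4 mm thick. Origin: centre of the round pad's face (34 mm diameter, thin white ring, 16 mm inner diameter, at its centre), 33 mm along the case's +y from its centre, 34 mm above the table; z = pad's outward normal, y = case's y. The other pad, 66 mm along -y, is square and unmarked
- spot (a point): centre of the marked ring, on the face of the round pad; same axes as the jaw
- holder: aluminium block fixed to the table, 70 x 70 mm, 60 mm tall, with an upright 22 mm through hole in the middle in which the gauge stands. Origin at the centre of its underside, z up
- gauge: round plunger gauge, ~0.16 kg, upright in the holder, tip down. Origin on its axis under its steel collar (36 mm wide, 6 mm thick), which rests on the holder 60 mm above the table; z along its axis away from the tip. Black grip barrel 28 mm wide, 6 to 70 mm above the origin, then a 4 mm button; below: steel nose 18 mm wide, 40 mm long, then the 6 mm wide spring plunger, 12 mm out when free
- plunger (a joint): how far the gauge's plunger is pushed in, m: 0 free (out), 0.012 fully in; its spring takes 0.5 N per mm (3 N at half way, 6 N fully in)
- tip (a point): the end of the plunger's round tip, on the gauge's axis, 52 mm below the gauge's origin when the plunger is free
- cup: bystander, loose: plain tapered steel cup, 74 mm wide at the mouth, 99 mm tall, upright; origin at the centre of its foot
- jar: bystander, loose: small spice jar with a lid, 47 mm across, 97 mm tall, upright; origin at the centre of its foot
- marker: bystander, loose: felt marker lying flat, 133 mm long, 14 mm thick; origin under its middle
- spanner: bystander, loose: open-ended spanner lying flat, 190 mm long, 9 mm thick; origin under its middle
- roll: bystander, loose: roll of packing tape standing on its face, 110 mm across, 48 mm tall; origin at the centre of its underside
- driver: bystander, loose: screwdriver lying flat, 200 mm long, 26 mm thick; origin under its middle
Things that resemble listed ones, but are neither listed nor needed, are in the scene too. What is shaped like the gauge but blue or red is not meant.

How it is judged:
By the outcome, as a careful person would: the job done as asked, in the order asked, and still so for the second after the job is handed in, while the arm keeps its last pose, push and grip.
It also fails if it takes over 58 s, if anything falls off the work surface, if the arm or the gripper's body presses on something with over 40 N, if the wrist force passes 120 N, or if a joint passes its speed limit or range.

ROBOT

A 6-joint arm with a two-finger parallel gripper is mounted at the origin on a cart in front of the work surface, level with it; the furniture and walls round the work are solid. World frame = base frame: x ahead of the robot, y to its left, z up, the work surface at z = 0. Lengths are in mm, angles in rad, forces in N, time in s.
With the tool pointing down it reaches from about 350 to 875 mm from the base axis. Payload 4.2 kg.
Tool frame: the origin (TCP) lies on the centre line of the jaws, within the pads' length; the fingertips stand 17 mm ahead of it and the grasp point (between the pads) lies 2 mm behind it; z points along the fingers, y is the line along which they close (so a half turn about z gives the same grasp; the last joint's range is limited). The gripper opens to 87 mm and grips with 3 to 60 N. Pads are 19 mm wide; open, the fingers measure 117 mm over their backs; the gripper's body (75 mm by 190 mm) begins 51 mm behind the grasp point.
Start: joints at [-0.919, 0.385, 0.008, 0, -1.194, -0.259], TCP at [239.249, -577.373, 239.55] pointing down, gripper open.
Joint ranges: [-3.14, 3.14], [-1.21, 2.06], [-1.07, 1.41], [-3.16, 2.05], [-2.99, -0.16], [-3.1, 3.1]. Speed limits (rad/s): [2.79, 2.79, 3.14, 3.14, 3.14, 3.14].

INTERFACE

Orientations are given as a unit quaternion [x, y, z, w].
In Python, from bench import get_state, read_camera, sign_off gives the robot as it stands.
- The arm moves only by the shell command python3 -m pendant 'ROWS' [FORCE]. ROWS is JSON, a list of rows, each a list of 3 entries, a list of its own where there are three numbers: the shift along the tool's x, y, z as a fraction of full scale, then the turn, a rotation vector about the tool's x, y, z as a fraction of full scale, then the opening, from 0 (shut) to 1 (fully open). In form: [[[dx, dy, dz], [rx, ry, rz], gripper], ...]. A call has 1 to 8 rows; each row shifts and turns the commanded pose from where the row before left it, along the tool's axes as they then stand; what a row does not reach is not made up. Full scale, the value 1, is 0.03 m for a shift and 0.1 rad for a turn. A row lasts 1/12 s, in which the tool goes at most 41.7 mm and 7.16 degrees, less where a joint would pass 70% of its speed; a pose out of reach is approached as far as the arm can. A call with a number of a shift or a turn outside -1 to 1 is refused whole. A call with a gripper value outside its range is refused whole. The fingers move at their own pace and stop on an object; FORCE is the grip in N (left out, the last holds). Time passes only in rows, so rows that do not move let the fingers close. It gives the time, the measured TCP pose, the force, the opening and the grip force at its end, in the units of the state.
- get_state(): the state, without advancing time (a new reading comes with each control period).
- read_camera(name): name is "side" or "top"; returns a dict with "color" (480x640x3 uint8, blue, green, red), "z_map" (480x640 float32, mm along the optical axis (not along the pixel's ray), 0 where there is no reading), "fx", "fy", "cx", "cy" (pixels), "dist" ([k1, k2, p1, p2, k3] as OpenCV has them; the pictures are not rectified), "R" (3x3) and "t" (3): a world point X has camera coordinates R X + t. Camera axes: x right, y down, z forward; pixel columns grow to the right and rows downward; lengths in mm; the calibration is good to about 2 mm. A picture is of the moment at which its call begins.
- sign_off(): hands the job in; it is judged then, once.
The state is a dict: "t": time; "joint_pos": joint angles; "joint_vel": joint speeds; "joint_torque": joint torques, N m; "tool_pos": TCP position; "ee_rot": TCP orientation; "contact_force": force on the tool from outside, world axes, zero at the start; "wrist_torque": the same for the moment, N m; "width": opening from 0.0 (shut) to 1.0 (fully open); "grasp_force": force on a finger pad.
Only numpy, scipy, OpenCV 4.12 (cv2) and the standard library are available. Lean on these libraries where they do the work, as an engineer would, in place of code of your own. Each camera call takes 0.05 s, during which the arm holds its last target. There are 200 camera calls.

## Working session

There is one attempt and no reset: what is moved stays moved. The work goes in short steps, Python scripts to look and compute and a shell command to move; the robot and the scene stay as the last step left them, time stands still between calls to the robot, and variables do not carry over. Pictures are saved under pics/ and viewed, at most 10 in all, crops included, and the job is handed in when it is done.

```bash
mkdir -p pics; ls; cat > h.py <<'E'
import numpy as np, cv2
from bench import get_state, read_camera
from scipy.spatial.transform import Rotation as Ro
def cam(n):
    c=read_camera(n); c['K']=np.array([[c['fx'],0,c['cx']],[0,c['fy'],c['cy']],[0,0,1.]])
    c['R']=np.array(c['R']);c['t']=np.array(c['t']);c['dist']=np.array(c['dist'],float);return c
def rays(c,uv):
    p=cv2.undistortPoints(np.array(uv,float).reshape(-1,1,2),c['K'],c['dist']).reshape(-1,2)
    return np.c_[p,np.ones(len(p))]
def onz(c,uv,z):
    d=rays(c,uv)@c['R']; o=-c['R'].T@c['t']
    return o+d*((z-o[2])/d[:,2])[:,None]
def depth(c,uv):
    uv=np.array(uv).reshape(-1,2); z=c['z_map'][uv[:,1].astype(int),uv[:,0].astype(int)]
    return (rays(c,uv)*z[:,None]-c['t'])@c['R']
def proj(c,X): 
    return cv2.projectPoints(np.array(X,float).reshape(-1,1,3),cv2.Rodrigues(c['R'])[0],c['t'],c['K'],c['dist'])[0].reshape(-1,2)
E
python3 - <<'E'
from h import *
for n in('top','side'):
    c=cam(n); cv2.imwrite(f'pics/{n}0.png',c['color']); print(n,-c['R'].T@c['t'],c['R'][2],c['fx'])
print(get_state())
E
```

```text
pics
top [ 482.12747906   21.74256378 1461.34414918] [ 0.05499964 -0.01787323 -0.99832639] 581.6426697624912
side [  162.53147164 -1246.65756582  1002.16248397] [ 0.23001387  0.78015223 -0.58176981] 511.74636643379665
{'t': 0.1, 'joint_pos': array([-9.19405447e-01,  3.85473597e-01,  6.78659069e-03, -4.36650750e-04,
       -1.19400249e+00, -2.58547264e-01]), 'joint_vel': array([ 0.00137302, -0.00100864, -0.0006616 ,  0.00087296, -0.00077177,
       -0.00066117]), 'joint_torque': array([ 1.35951823e-04, -3.91690135e+01,  1.87934947e+01,  4.23183024e+00,
        1.34598269e-02, -6.81828737e-05]), 'tool_pos': array([ 239.05931552, -576.93598808,  238.58180485]), 'ee_rot': array([-1.95082133e-01,  9.80786431e-01,  9.39467735e-04, -2.33671352e-04]), 'contact_force': array([-0.49265673,  0.23034426,  0.1314443 ]), 'wrist_torque': array([ 0.01707775, -0.00106557,  0.06158798]), 'grasp_force': 0.0, 'width': 1.000821151037917}
```

View pics/top0.png

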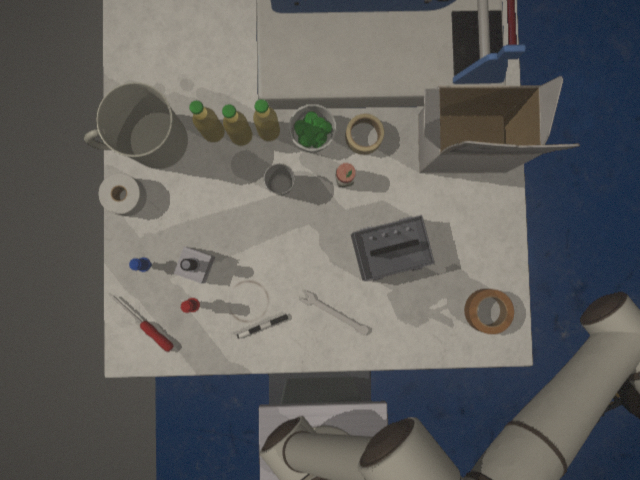

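View pics/side0.png

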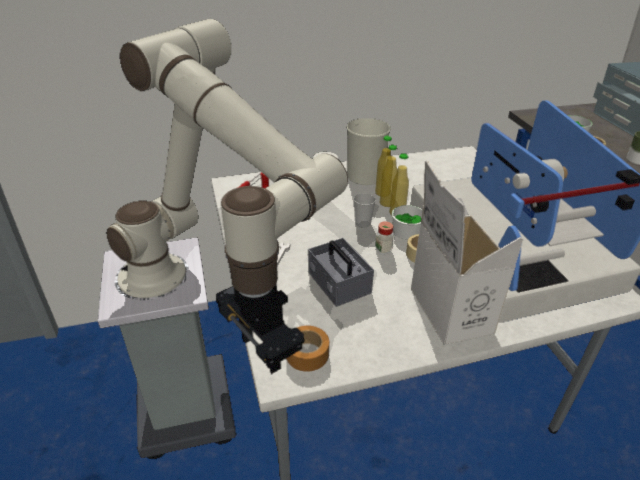

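The top view shows the case and tray at (392,248), the holder with the black gauge at (194,264), and blue and red look-alikes at (140,264) and (190,304). The table is free around (290,240). Next I'll measure these.

```bash
python3 - <<'E'
from h import *
c=cam('top')
g=c['color'].max(2).astype(int)
X=depth(c,[(u,v) for v in range(480) for u in range(640)]).reshape(480,640,3)
Z=X[...,2]
def box(m,name,zc=None):
    m=m.astype(np.uint8); n,l,s,ce=cv2.connectedComponentsWithStats(m)
    i=1+np.argmax(s[1:,4]); ys,xs=np.where(l==i)
    uv=np.c_[xs,ys]; z=np.median(Z[l==i]) 
    P=onz(c,uv,z if zc is None else zc)[:,:2].astype(np.float32)
    r=cv2.minAreaRect(P); print(name,s[i,4],'zmed',z.round(1),'rect',np.round(r[0],1),np.round(r[1],1),round(r[2],1),'mean',P.mean(0).round(1)); return l==i
R=np.zeros((480,640),bool)
def w(u0,u1,v0,v1):
    a=R.copy();a[v0:v1,u0:u1]=1;return a
W=w(340,445,205,290)
box(W&(Z>103)&(Z<130),'handle',118)
box(W&(Z>78)&(Z<130),'tray rim',88)
W=w(168,222,240,290)
box(W&(Z>50)&(Z<150),'holder',60)
box(W&(Z>120)&(Z<150),'button',134); box(W&(Z>100)&(Z<150),'barrel',130)
for n,ww in dict(blue=w(125,152,250,280),red=w(178,202,295,315),cup=w(262,298,160,200),jar=w(330,360,160,192),roll=w(460,520,285,340)).items():
    m=box(ww&(Z>25),n); print('   zmax',np.percentile(Z[m],97).round(1))
print('table z at free', Z[215:265:10,250:325:15].round(0).tolist())
print(onz(c,[(290,240),(303,293),(370,330),(237,335),(290,317)],0).round(0).tolist())
im=c['color']; cv2.imwrite('pics/t1.png',cv2.resize(im[190:340,100:300],None,fx=4,fy=4,interpolation=cv2.INTER_CUBIC))
E
```

```text
handle 289 zmed 117.4 rect [ 529.9 -173.7] [ 13.5 112.2] 12.6 mean [ 529.8 -173.6]
tray rim 460 zmed 87.0 rect [ 529.9 -174.4] [119.7 170.7] 12.9 mean [ 530.2 -178.7]
holder 878 zmed 60.9 rect [501.7 305.2] [72.5 70.3] 68.9 mean [501.9 305.6]
button 134 zmed 131.1 rect [501.3 303.9] [29.5 27.2] 88.6 mean [502.  304.3]
barrel 150 zmed 130.5 rect [501.3 303.7] [31.9 27.3] 88.6 mean [502.1 303.6]
blue 257 zmed 113.6 rect [504.2 416.1] [48.3 32.2] 88.6 mean [505.2 415.3]
   zmax 130.1
red 232 zmed 118.4 rect [409.  301.3] [32.6 44.3] 5.6 mean [408.3 300.3]
   zmax 127.8
cup 398 zmed 72.8 rect [701.8  93.1] [72. 75.] 88.7 mean [711.8  96.3]
   zmax 102.3
jar 409 zmed 95.5 rect [706.4 -63.9] [55.3 49. ] 6.9 mean [705.5 -63.7]
   zmax 102.2
roll 1139 zmed 47.0 rect [ 371.4 -409.9] [114.9 108.8] 88.5 mean [ 371.  -411.5]
   zmax 52.9
table z at free [[-9.0, -1.0, 2.0, -7.0, 4.0], [1.0, -1.0, -9.0, 5.0, 3.0], [-1.0, 2.0, 1.0, 3.0, -2.0], [0.0, -3.0, 6.0, 1.0, 1.0], [2.0, -1.0, 2.0, -3.0, -7.0]]
[[559.0, 72.0, 0.0], [426.0, 43.0, 0.0], [330.0, -122.0, 0.0], [326.0, 209.0, 0.0], [367.0, 77.0, 0.0]]
```

View pics/t1.png

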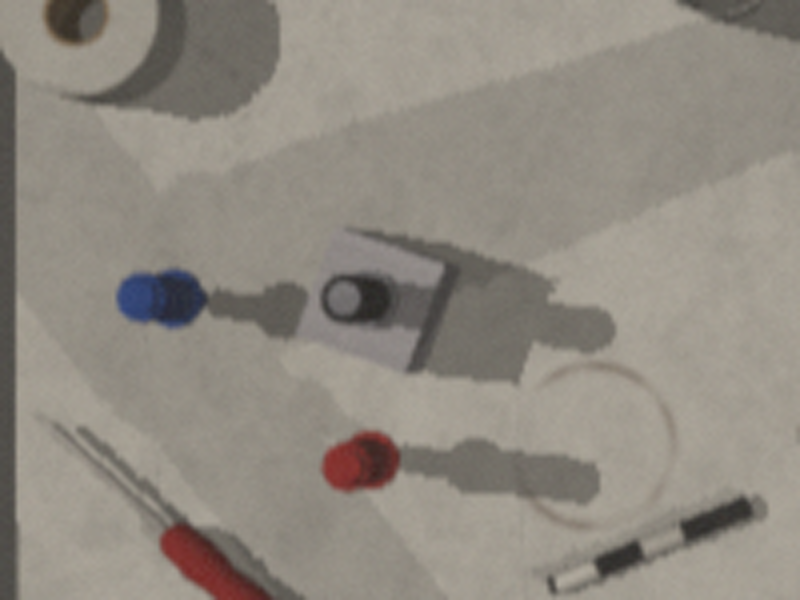

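```bash
python3 -m pendant '[[[0,0,0],[0,0,-1],1],[[0,0,0],[0,0,-1],1],[[0,0,0],[0,0,-1],1],[[0,0,0],[0,0,-1],1],[[0,0,0],[0,0,-1],1],[[0,0,0],[0,0,-1],1],[[0,0,0],[0,0,-1],1]]'
python3 -m pendant '[[[0,0,0],[0,0,-1],1],[[0,0,0],[0,0,-1],1],[[0,0,0],[0,0,-1],1],[[0,0,0],[0,0,-1],1],[[0,0,0],[0,0,-1],1],[[0,0,0],[0,0,-1],1],[[0,0,0],[0,0,-1],1]]'
python3 -m pendant '[[[-0.4,-0.45,0],[0,0,0],1],[[-0.8,-0.9,0],[0,0,0],1],[[-0.8,-0.9,0],[0,0,0],1],[[-0.8,-0.9,0],[0,0,0],1],[[-0.8,-0.9,0],[0,0,0],1],[[-0.8,-0.9,0],[0,0,0],1],[[-0.8,-0.9,0],[0,0,0],1],[[-0.4,-0.45,0],[0,0,0],1]]'
cat >> h.py <<'E'
def go(P,zdir,ydir):
    "print shift (tool axes, full-scale units) and rotvec (units) to reach TCP P, tool z, tool y"
    s=get_state(); R0=Ro.from_quat(s['ee_rot']); z=np.array(zdir,float);z/=np.linalg.norm(z)
    y=np.array(ydir,float);y-=z*(y@z);y/=np.linalg.norm(y)
    R1=Ro.from_matrix(np.c_[np.cross(y,z),y,z])
    d=np.array(P)-s['tool_pos']
    print('t',round(s['t'],2),'pos',s['tool_pos'].round(1),'q',s['joint_pos'].round(2),'w',round(s['width'],3),'gf',round(s['grasp_force'],1),'F',s['contact_force'].round(1),'world d',d.round(1))
    print(' shift in current axes',(R0.inv().apply(d)/30).round(3),' in target axes',(R1.inv().apply(d)/30).round(3),' turn',((R0.inv()*R1).as_rotvec()/.1).round(3))
th=np.deg2rad(12.7); ex=np.array([np.cos(th),np.sin(th),0]); ey=np.array([-np.sin(th),np.cos(th),0]); dn=np.array([0,0,-1.])
E
python3 -c "
from h import *
go([530,-174,200],dn,-ex)"
```

```text
t: 0.73
tool_pos: [239.2, -577.2, 239.1]
ee_rot: [-0.522, 0.853, 0.0, 0.0]
contact_force: [-0.2, 0.4, 0.1]
width: 0.997
grasp_force: 0.0
t: 1.32
tool_pos: [239.1, -577.2, 239.1]
ee_rot: [0.783, -0.623, -0.0, -0.0]
contact_force: [0.2, 0.4, 0.6]
width: 0.998
grasp_force: 0.0
t: 1.98
tool_pos: [388.0, -369.1, 239.5]
ee_rot: [0.782, -0.623, -0.0, -0.0]
contact_force: [0.2, -0.4, 0.7]
width: 0.998
grasp_force: 0.0
t 1.98 pos [ 388.  -369.1  239.5] q [-0.46  0.23 -0.21 -0.   -1.13  0.68] w 0.998 gf 0.0 F [ 0.2 -0.4  0.7] world d [142.  195.1 -39.5]
 shift in current axes [-5.287 -6.061  1.321]  in target axes [-5.305 -6.047  1.315]  turn [-0.004  0.006  0.028]
```

```bash

python3 -m pendant '[[[-0.66,-0.75,0.16],[0,0,0],1],[[-0.66,-0.75,0.16],[0,0,0],1],[[-0.66,-0.75,0.16],[0,0,0],1],[[-0.66,-0.75,0.16],[0,0,0],1],[[-0.66,-0.75,0.16],[0,0,0],1],[[-0.66,-0.75,0.16],[0,0,0],1],[[-0.66,-0.75,0.16],[0,0,0],1],[[-0.66,-0.75,0.16],[0,0,0],1]]' >/dev/null
python3 -m pendant '[[[0,0,0],[0,0,0],1],[[0,0,0],[0,0,0],1]]'
python3 - <<'E'
from h import *
go([530,-174,111],dn,-ex)
c=cam('side'); cv2.imwrite('pics/s1.png',cv2.resize(c['color'][150:350,220:460],None,fx=3,fy=3))
E
```

```text
t: 2.82
tool_pos: [527.6, -176.6, 200.3]
ee_rot: [0.782, -0.623, -0.001, 0.0]
contact_force: [-1.0, -0.8, -1.5]
width: 1.002
grasp_force: 0.0
t 2.82 pos [ 527.6 -176.6  200.3] q [-0.03  0.3  -0.22 -0.   -1.05  0.26] w 1.002 gf 0.0 F [-1.  -0.8 -1.5] world d [  2.4   2.6 -89.3]
 shift in current axes [-0.064 -0.101  2.978]  in target axes [-0.066 -0.096  2.978]  turn [0.016 0.006 0.028]
```

View pics/s1.png

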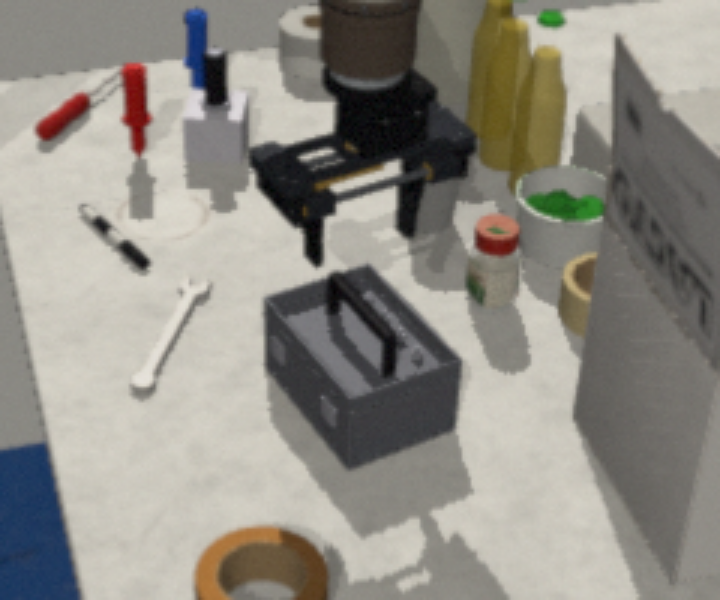

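The picture shows the open fingers at (313,250) and (410,225), above and straddling the handle. I'll descend and grip.

```bash

python3 -m pendant '[[[-0.065,-0.1,0.5],[0,0,0],1],[[0,0,0.5],[0,0,0],1],[[0,0,0.5],[0,0,0],1],[[0,0,0.5],[0,0,0],1],[[0,0,0.5],[0,0,0],1],[[0,0,0.45],[0,0,0],1],[[0,0,0],[0,0,0],1]]'
python3 -m pendant '[[[0,0,0],[0,0,0],0],[[0,0,0],[0,0,0],0],[[0,0,0],[0,0,0],0],[[0,0,0],[0,0,0],0],[[0,0,0],[0,0,0],0],[[0,0,0],[0,0,0],0],[[0,0,0],[0,0,0],0],[[0,0,0],[0,0,0],0]]' 40
python3 -c "
from h import *
go([530,-174,111],dn,-ex)"
```

```text
t: 3.45
tool_pos: [527.1, -176.1, 110.2]
ee_rot: [0.78, -0.625, -0.003, 0.001]
contact_force: [-0.1, 0.4, 0.0]
width: 1.001
grasp_force: 0.0
t: 4.12
tool_pos: [529.9, -175.1, 112.8]
ee_rot: [0.781, -0.624, 0.0, -0.0]
contact_force: [0.2, -0.3, -0.0]
width: 0.48
grasp_force: 0.0
t 4.12 pos [ 529.9 -175.1  112.8] q [-0.03  0.4  -0.33 -0.   -0.85  0.25] w 0.48 gf 0.0 F [ 0.2 -0.3 -0. ] world d [ 0.1  1.1 -1.8]
 shift in current axes [-0.035 -0.013  0.059]  in target axes [-0.035 -0.013  0.059]  turn [-0.002 -0.     0.005]
```

```bash

python3 -m pendant '[[[0,0,0.05],[0,0,0],0],[[0,0,0],[0,0,0],0],[[0,0,0],[0,0,0],0],[[0,0,0],[0,0,0],0],[[0,0,0],[0,0,0],0],[[0,0,0],[0,0,0],0],[[0,0,0],[0,0,0],0],[[0,0,0],[0,0,0],0]]' 40
python3 -c "
from h import *
go([530,-174,111],dn,-ex)"
```

```text
t: 4.78
tool_pos: [530.0, -175.1, 111.1]
ee_rot: [0.781, -0.624, 0.0, -0.0]
contact_force: [1.4, -0.1, -1.2]
width: 0.156
grasp_force: 40.0
t 4.78 pos [ 530.  -175.1  111.1] q [-0.03  0.4  -0.33 -0.   -0.84  0.25] w 0.156 gf 40.0 F [ 1.4 -0.1 -1.2] world d [ 0.   1.1 -0.1]
 shift in current axes [-0.037 -0.009  0.004]  in target axes [-0.037 -0.009  0.004]  turn [-0.003 -0.     0.004]
```

```bash

python3 -m pendant '[[[0,0,-0.1],[0,0,0],0],[[0,0,-0.2],[0,0,0],0],[[0,0,-0.3],[0,0,0],0],[[0,0,-0.4],[0,0,0],0],[[0,0,-0.5],[0,0,0],0],[[0,0,-0.5],[0,0,0],0],[[0,0,-0.3],[0,0,0],0],[[0,0,0],[0,0,0],0]]' 40
python3 -c "
from h import *
go([545,75,180],dn,-ex)"
```

```text
t: 5.45
tool_pos: [531.2, -175.4, 183.1]
ee_rot: [0.781, -0.624, 0.002, -0.001]
contact_force: [1.3, -0.7, -2.6]
width: 0.157
grasp_force: 40.0
t 5.45 pos [ 531.2 -175.4  183.1] q [-0.03  0.32 -0.24  0.   -1.    0.25] w 0.157 gf 40.0 F [ 1.3 -0.7 -2.6] world d [ 13.8 250.4  -3.1]
 shift in current axes [-8.041 -2.29   0.098]  in target axes [-8.042 -2.285  0.103]  turn [-0.051 -0.02   0.007]
```

```bash

python3 -m pendant '[[[-0.2,-0.06,0],[0,0,0],0],[[-0.4,-0.11,0],[0,0,0],0],[[-0.6,-0.17,0],[0,0,0],0],[[-0.6,-0.17,0],[0,0,0],0],[[-0.6,-0.17,0],[0,0,0],0],[[-0.6,-0.17,0],[0,0,0],0],[[-0.6,-0.17,0],[0,0,0],0],[[-0.6,-0.17,0],[0,0,0],0]]' 40 >/dev/null
python3 -m pendant '[[[-0.6,-0.17,0],[0,0,0],0],[[-0.6,-0.17,0],[0,0,0],0],[[-0.6,-0.17,0],[0,0,0],0],[[-0.6,-0.17,0],[0,0,0],0],[[-0.6,-0.17,0],[0,0,0],0],[[-0.5,-0.14,0],[0,0,0],0],[[-0.3,-0.09,0],[0,0,0],0],[[-0.2,-0.06,0],[0,0,0],0]]' 40 
python3 -m pendant '[[[0,0,0],[0,0,0],0],[[0,0,0],[0,0,0],0],[[0,0,0],[0,0,0],0]]'
python3 - <<'E'
from h import *
go([545,75,53],dn,-ex)
for n in('top','side'):
    c=cam(n); cv2.imwrite(f'pics/{n}2.png',c['color'])
E
```

```text
t: 6.78
tool_pos: [543.1, 81.8, 179.2]
ee_rot: [0.782, -0.624, -0.001, 0.001]
contact_force: [0.4, -0.1, -2.6]
width: 0.159
grasp_force: 40.0
t: 7.03
tool_pos: [543.5, 79.6, 179.9]
ee_rot: [0.781, -0.625, -0.0, 0.0]
contact_force: [-0.1, 0.0, -2.2]
width: 0.157
grasp_force: 40.0
t 7.03 pos [543.5  79.6 179.9] q [ 0.44  0.31 -0.27  0.   -1.   -0.22] w 0.157 gf 40.0 F [-0.1  0.  -2.2] world d [   1.5   -4.6 -126.9]
 shift in current axes [ 0.16  -0.018  4.23 ]  in target axes [ 0.161 -0.014  4.23 ]  turn [ 0.009 -0.002 -0.003]
```

View pics/side2.png

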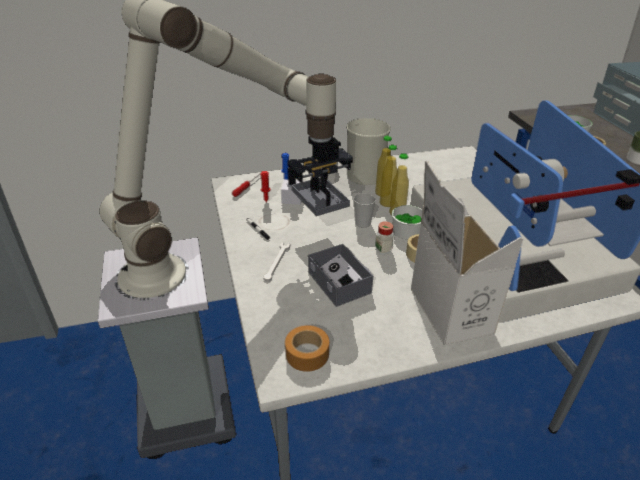

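View pics/top2.png

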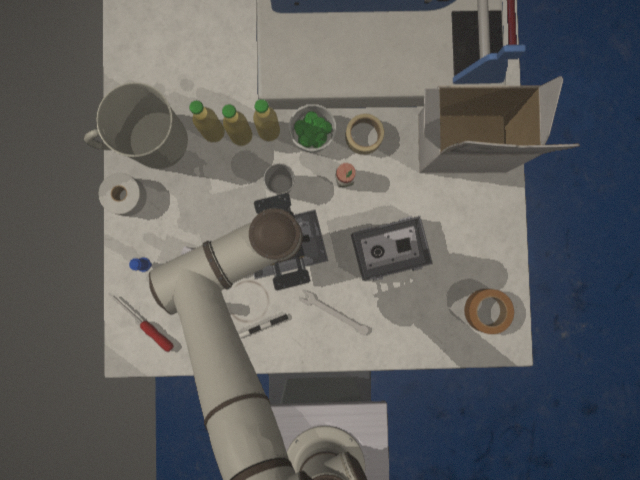

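The tray hangs level. In the top view the round ringed pad is at about (378,252) and the square one at (403,245). I'll lower the tray while measuring the ring.

```bash

python3 -m pendant '[[[0.05,0,0.3],[0,0,0],0],[[0.05,0,0.6],[0,0,0],0],[[0.05,0,0.7],[0,0,0],0],[[0,0,0.7],[0,0,0],0],[[0,0,0.7],[0,0,0],0],[[0,0,0.6],[0,0,0],0],[[0,0,0.3],[0,0,0],0],[[0,0,0.1],[0,0,0],0]]' 40 >/dev/null
python3 -m pendant '[[[0,0,0],[0,0,0],0],[[0,0,0],[0,0,0],0],[[0,0,0.05],[0,0,0],0],[[0,0,0.05],[0,0,0],0]]' 40 
python3 - <<'E'
from h import *
go([545,75,53],dn,-ex)
pred=np.array([530,-174,0])+33*ey; pred[2]=34
for n in('top','side'):
    c=cam(n); p=proj(c,pred)[0].round(1); print(n,p)
    u,v=p.astype(int); k=25 if n=='top' else 30
    im=cv2.resize(c['color'][v-k:v+k,u-k:u+k],(400,400),interpolation=cv2.INTER_CUBIC)
    im=cv2.convertScaleAbs(im,alpha=1.6); cv2.imwrite(f'pics/c{n}.png',im); print('crop origin',u-k,v-k,'scale',400/(2*k))
a=cv2.imread('pics/ctop.png');b=cv2.imread('pics/cside.png');cv2.imwrite('pics/ring.png',np.hstack([a,b]))
E
```

```text
t: 8.13
tool_pos: [545.6, 76.1, 58.2]
ee_rot: [0.781, -0.624, 0.001, -0.001]
contact_force: [-1.4, 1.3, -2.0]
width: 0.154
grasp_force: 40.0
t 8.13 pos [545.6  76.1  58.2] q [ 0.43  0.46 -0.4   0.   -0.71 -0.21] w 0.154 gf 40.0 F [-1.4  1.3 -2. ] world d [-0.6 -1.1 -5.2]
 shift in current axes [0.032 0.029 0.175]  in target axes [0.032 0.029 0.175]  turn [-0.027  0.005  0.005]
top [377.  252.1]
crop origin 352 227 scale 8.0
side [332.4 266.5]
crop origin 302 236 scale 6.666666666666667
```

View pics/ring.png

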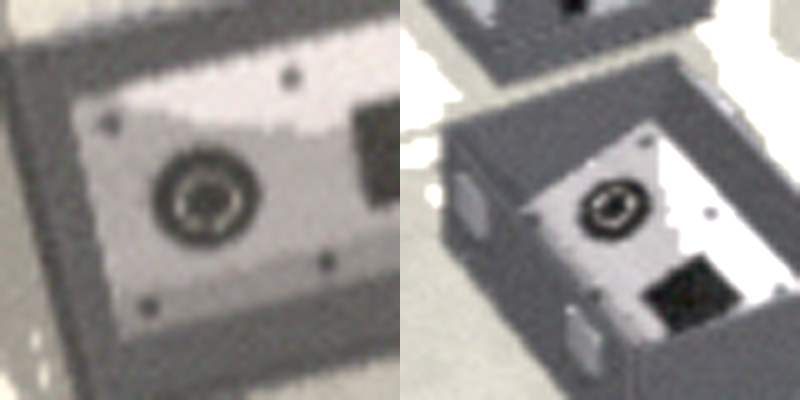

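The dark round pad with its white ring is at about (377.4,251.4) in the top image and (333.5,267.1) in the side image, close to the prediction. I'll refine it and finish lowering.

```bash

python3 -m pendant '[[[0,0,0.06],[0,0,0],0],[[0,0,0.04],[0,0,0],0],[[0,0,0.04],[0,0,0],0],[[0,0,0.03],[0,0,0],0],[[0,0,0.02],[0,0,0],0],[[0,0,0],[0,0,0],0]]' 40 
python3 - <<'E'
from h import *
go([545,75,53],dn,-ex)
pred=np.array([530,-174,0])+33*ey; pred[2]=34
M=[];out={}
for n,k in(('top',16),('side',14)):
    c=cam(n); u,v=proj(c,pred)[0].astype(int)
    if n=='side': u+=1;v+=1
    g=cv2.cvtColor(c['color'][v-k:v+k,u-k:u+k],cv2.COLOR_BGR2GRAY)
    G=cv2.resize(g,None,fx=8,fy=8,interpolation=cv2.INTER_CUBIC)
    t,_=cv2.threshold(G,0,255,cv2.THRESH_OTSU)
    for tt in (t*.75,t*.9,t):
        m=(G<tt).astype(np.uint8)
        cs,_=cv2.findContours(m,cv2.RETR_EXTERNAL,cv2.CHAIN_APPROX_NONE)
        cs=[q for q in cs if cv2.contourArea(q)>1000 and cv2.pointPolygonTest(cv2.convexHull(q),(8.*k,8.*k),False)>=0]
        for q in cs:
            h=cv2.convexHull(q)
            if len(h)<5: continue
            e=cv2.fitEllipse(h); p=(np.array(e[0])+.5)/8-.5+[u-k,v-k]
            print(n,tt,p.round(2),(np.array(e[1])/8).round(1)); out.setdefault(n,[]).append((p,e[1]))
    out[n+'c']=c
import pickle
E
```

```text
t: 8.73
tool_pos: [544.8, 75.8, 53.1]
ee_rot: [0.781, -0.624, 0.0, 0.0]
contact_force: [-3.7, 0.3, 8.5]
width: 0.157
grasp_force: 40.0
t 8.73 pos [544.8  75.8  53.1] q [ 0.43  0.47 -0.4   0.   -0.7  -0.21] w 0.157 gf 40.0 F [-3.7  0.3  8.5] world d [ 0.2 -0.8 -0.1]
 shift in current axes [0.028 0.001 0.002]  in target axes [0.028 0.001 0.002]  turn [-0.001 -0.004  0.011]
top 68.25 [377.18 251.2 ] [12.6 13.4]
top 81.9 [377.16 251.2 ] [13.4 14.1]
top 91.0 [377.1  251.16] [14.1 14.7]
top 91.0 [369.99 257.24] [25.9 50.2]
side 72.0 [333.73 267.  ] [ 8.9 11.2]
side 72.0 [329.92 262.3 ] [29.7 42.8]
side 86.4 [333.69 267.  ] [ 9.4 11.8]
side 86.4 [329.98 262.35] [29.8 42.8]
side 96.0 [333.71 266.99] [ 9.7 12.2]
side 96.0 [330.1  262.39] [30. 43.]
```

```bash

python3 -m pendant '[[[0,0,0],[0,0,0],1],[[0,0,0],[0,0,0],1],[[0,0,0],[0,0,0],1],[[0,0,0],[0,0,0],1],[[0,0,0],[0,0,0],1],[[0,0,0],[0,0,0],1],[[0,0,0],[0,0,0],1],[[0,0,0],[0,0,0],1]]'
python3 -m pendant '[[[0,0,0],[0,0,0],1],[[0,0,0],[0,0,0],1],[[0,0,-0.2],[0,0,0],1],[[0,0,-0.4],[0,0,0],1],[[0,0,-0.7],[0,0,0],1],[[0,0,-0.9],[0,0,0],1],[[0,0,-0.9],[0,0,0],1],[[0,0,-0.9],[0,0,0],1]]'
python3 -m pendant '[[[0,0,-0.9],[0,0,0],1],[[0,0,-0.5],[0,0,0],1],[[0,0,0],[0,0,0],1],[[0,0,0],[0,0,0],1]]'
python3 - <<'E'
from h import *
go([502,304,230],dn,-ex)
t=cam('top');s=cam('side')
a=onz(t,[(377.16,251.2)],34)[0];b=onz(s,[(333.7,267)],34)[0];print('ring top',a.round(1),'side',b.round(1))
o1=-t['R'].T@t['t'];o2=-s['R'].T@s['t'];d1=a-o1;d2=b-o2
x=np.linalg.lstsq(np.c_[d1,-d2],o2-o1,rcond=None)[0];print('tri',(o1+x[0]*d1).round(1),(o2+x[1]*d2).round(1),'pred',(np.array([530,-174,34])+33*ey).round(1))
X=depth(t,[(u,v) for v in range(480) for u in range(640)]).reshape(480,640,3); Z=X[...,2]
m=np.zeros_like(Z,bool); m[205:290,335:445]=1; m&=(Z>55)&(Z<80)
P=np.array([onz(t,[(u,v)],66)[0,:2] for v,u in np.argwhere(m)],np.float32); print('case rim',cv2.minAreaRect(P))
for n in('red','blue'): pass
cv2.imwrite('pics/side3.png',s['color'])
E
```

```text
t: 9.5
tool_pos: [544.8, 75.8, 51.3]
ee_rot: [0.781, -0.624, -0.0, 0.0]
contact_force: [0.0, -0.1, 0.7]
width: 0.678
grasp_force: 0.0
t: 10.17
tool_pos: [544.6, 75.7, 173.1]
ee_rot: [0.781, -0.624, 0.0, 0.0]
contact_force: [1.2, 0.0, 0.1]
width: 0.996
grasp_force: 0.0
t: 10.5
tool_pos: [544.9, 76.0, 214.5]
ee_rot: [0.781, -0.624, 0.0, -0.001]
contact_force: [-0.2, -0.6, -1.0]
width: 1.003
grasp_force: 0.0
t 10.5 pos [544.9  76.  214.5] q [ 0.43  0.28 -0.22 -0.   -1.07 -0.21] w 1.003 gf 0.0 F [-0.2 -0.6 -1. ] world d [-42.9 228.   15.5]
 shift in current axes [-7.731 -0.278 -0.508]  in target axes [-7.73  -0.275 -0.515]  turn [-0.023  0.009  0.002]
ring top [ 524.9 -142.2   34. ] side [ 525.8 -144.9   34. ]
tri [ 525.  -142.4   32.1] [ 526.5 -142.9   32.2] pred [ 522.7 -141.8   34. ]
case rim ((529.8499755859375, -174.22703552246094), (126.9416732788086, 170.69772338867188), 12.789624214172363)
```

View pics/side3.png

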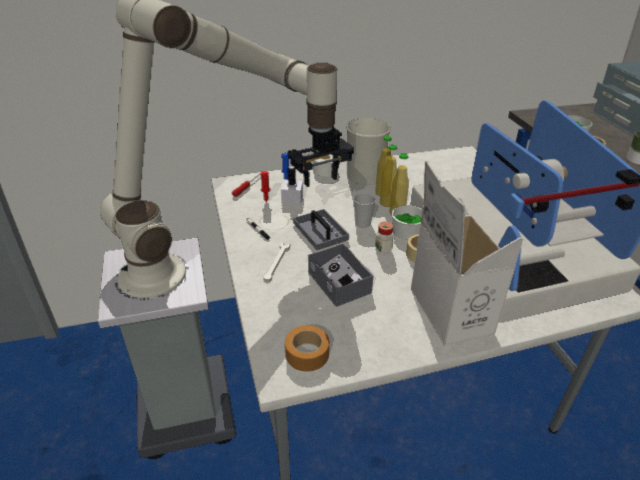

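The tray stands flat on the table at (320,228), and the case is open. On to the gauge.

```bash

python3 -m pendant '[[[-0.5,-0.02,0],[0,0,0],1],[[-0.8,-0.03,0],[0,0,0],1],[[-0.8,-0.03,0],[0,0,0],1],[[-0.8,-0.03,0],[0,0,0],1],[[-0.8,-0.03,0],[0,0,0],1],[[-0.8,-0.03,0],[0,0,0],1],[[-0.8,-0.03,0],[0,0,0],1],[[-0.8,-0.03,0],[0,0,0],1]]' >/dev/null
python3 -m pendant '[[[-0.8,-0.03,0],[0,0,0],1],[[-0.5,-0.02,0],[0,0,0],1],[[-0.33,0,0],[0,0,0],1],[[0,0,0],[0,0,0],1],[[0,0,0],[0,0,0],1],[[0,0,0],[0,0,0],1]]' 
python3 - <<'E'
from h import *
go([501.8,304.6,100],dn,-ex)
E
```

```text
t: 11.77
tool_pos: [502.0, 302.8, 213.2]
ee_rot: [0.781, -0.625, -0.0, 0.001]
contact_force: [0.8, -0.2, -0.3]
width: 1.001
grasp_force: 0.0
t 11.77 pos [502.  302.8 213.2] q [ 0.82  0.34 -0.13 -0.   -1.1  -0.6 ] w 1.001 gf 0.0 F [ 0.8 -0.2 -0.3] world d [  -0.2    1.8 -113.2]
 shift in current axes [-0.06  -0.011  3.772]  in target axes [-0.058 -0.007  3.772]  turn [ 0.009 -0.006 -0.005]
```

```bash

python3 -m pendant '[[[-0.05,0,0.5],[0,0,0],1],[[0,0,0.7],[0,0,0],1],[[0,0,0.7],[0,0,0],1],[[0,0,0.7],[0,0,0],1],[[0,0,0.6],[0,0,0],1],[[0,0,0.4],[0,0,0],1],[[0,0,0.17],[0,0,0],1],[[0,0,0],[0,0,0],1]]'
python3 -m pendant '[[[0,0,0],[0,0,0],0],[[0,0,0],[0,0,0],0],[[0,0,0],[0,0,0],0],[[0,0,0],[0,0,0],0],[[0,0,0],[0,0,0],0],[[0,0,0],[0,0,0],0],[[0,0,0],[0,0,0],0],[[0,0,0],[0,0,0],0]]' 30 
python3 -m pendant '[[[0,0,0],[0,0,0],0],[[0,0,0],[0,0,0],0],[[0,0,0],[0,0,0],0],[[0,0,0],[0,0,0],0],[[0,0,0],[0,0,0],0],[[0,0,0],[0,0,0],0]]' 30 
python3 - <<'E'
from h import *
go([501.8,304.6,100],dn,-ex)
E
```

```text
t: 12.43
tool_pos: [501.4, 303.8, 99.2]
ee_rot: [0.781, -0.625, -0.0, 0.001]
contact_force: [0.3, 0.2, -0.3]
width: 0.998
grasp_force: 0.0
t: 13.1
tool_pos: [501.6, 305.4, 100.4]
ee_rot: [0.781, -0.624, -0.0, -0.0]
contact_force: [-0.4, 0.2, 0.2]
width: 0.481
grasp_force: 0.0
t: 13.6
tool_pos: [502.0, 305.6, 100.5]
ee_rot: [0.781, -0.624, 0.0, -0.0]
contact_force: [1.1, -0.1, -0.3]
width: 0.313
grasp_force: 30.0
t 13.6 pos [502.  305.6 100.5] q [ 0.82  0.45 -0.27  0.   -0.85 -0.6 ] w 0.313 gf 30.0 F [ 1.1 -0.1 -0.3] world d [-0.2 -1.  -0.5]
 shift in current axes [0.03  0.013 0.018]  in target axes [0.03  0.013 0.018]  turn [-0.009  0.004  0.004]
```

```bash

python3 -m pendant '[[[0,0,-0.2],[0,0,0],0],[[0,0,-0.4],[0,0,0],0],[[0,0,-0.7],[0,0,0],0],[[0,0,-0.7],[0,0,0],0],[[0,0,-0.7],[0,0,0],0],[[0,0,-0.7],[0,0,0],0],[[0,0,-0.7],[0,0,0],0],[[0,0,-0.4],[0,0,0],0]]' 30
python3 -m pendant '[[[0,0,0],[0,0,0],0],[[0,0,0],[0,0,0],0],[[0,0,0],[0,0,0],0]]' 30 
python3 - <<'E'
from h import *
S=np.array([524.7,-142.5,34]); a=np.deg2rad(22); n=-np.sin(a)*ex+np.array([0,0,np.cos(a)])
go(S+n*(92.5+60),dn,-ex)
go(S+n*(92.5+60),-n,-ex)
# is the gauge axis aligned/centred in the hand? (side view and top depth)
s=get_state(); p=s['tool_pos']; z=Ro.from_quat(s['ee_rot']).apply([0,0,1])
c=cam('side'); q=proj(c,[p+z*d for d in(20,40,60,92.5)]); print(q.round(1))
u,v=q[2].astype(int); im=cv2.resize(c['color'][v-50:v+50,u-50:u+50],(600,600),interpolation=cv2.INTER_CUBIC)
for r in q: cv2.circle(im,tuple(int(t) for t in ((r-[u-50,v-50]+.5)*6)),3,(0,0,255),-1)
cv2.imwrite('pics/g.png',im)
E
```

```text
t: 14.27
tool_pos: [501.5, 305.2, 237.7]
ee_rot: [0.781, -0.624, 0.0, -0.001]
contact_force: [0.6, 0.8, -1.9]
width: 0.318
grasp_force: 30.0
t: 14.52
tool_pos: [500.6, 304.6, 233.7]
ee_rot: [0.781, -0.625, -0.001, 0.002]
contact_force: [-0.1, 0.3, -3.1]
width: 0.316
grasp_force: 30.0
t 14.52 pos [500.6 304.6 233.7] q [ 0.82  0.32 -0.1  -0.   -1.15 -0.6 ] w 0.316 gf 30.0 F [-0.1  0.3 -3.1] world d [ -31.6 -459.7  -58.3]
 shift in current axes [14.714  4.388  1.976]  in target axes [14.716  4.396  1.944]  turn [ 0.035 -0.011 -0.001]
t 14.52 pos [500.6 304.6 233.7] q [ 0.82  0.32 -0.1  -0.   -1.15 -0.6 ] w 0.316 gf 30.0 F [-0.1  0.3 -3.1] world d [ -31.6 -459.7  -58.3]
 shift in current axes [14.714  4.388  1.976]  in target axes [14.716  4.804  0.156]  turn [ 3.875e+00 -1.100e-02  2.000e-03]
[[289.3 146.3]
 [289.4 151.5]
 [289.6 156.7]
 [289.8 165. ]]
```

View pics/g.png

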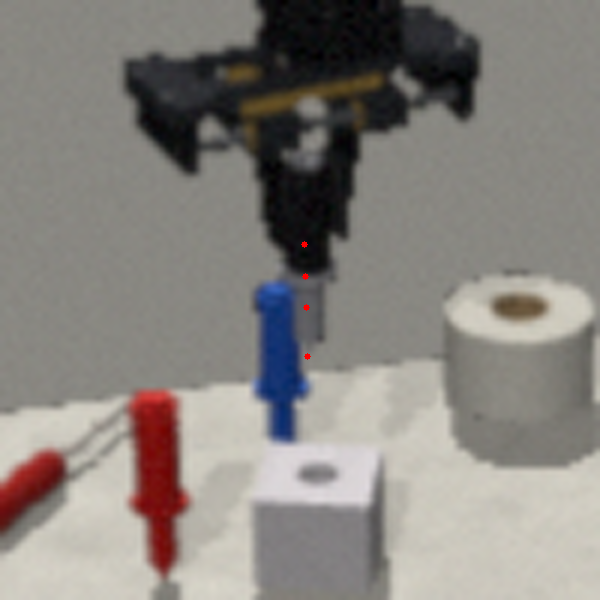

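```bash

python3 -m pendant '[[[0.3,0.09,0],[0,0,0],0],[[0.6,0.18,0],[0,0,0],0],[[0.8,0.24,0],[0,0,0],0],[[0.8,0.24,0],[0,0,0],0],[[0.8,0.24,0],[0,0,0],0],[[0.8,0.24,0],[0,0,0],0],[[0.8,0.24,0],[0,0,0],0],[[0.8,0.24,0],[0,0,0],0]]' 30 >/dev/null
python3 -m pendant '[[[0.8,0.24,0],[0,0,0],0],[[0.8,0.24,0],[0,0,0],0],[[0.8,0.24,0],[0,0,0],0],[[0.8,0.24,0],[0,0,0],0],[[0.8,0.24,0],[0,0,0],0],[[0.8,0.24,0],[0,0,0],0],[[0.8,0.24,0],[0,0,0],0],[[0.8,0.24,0],[0,0,0],0]]' 30 >/dev/null
python3 -m pendant '[[[0.8,0.24,0],[0,0,0],0],[[0.8,0.24,0],[0,0,0],0],[[0.6,0.18,0],[0,0,0],0],[[0.4,0.11,0],[0.6,0,0],0],[[0,0,0],[0.9,0,0],0],[[0,0,0],[0.9,0,0],0],[[0,0,0],[0.9,0,0],0],[[0,0,0],[0.6,0,0],0]]' 30
python3 -m pendant '[[[0,0,0],[0,0,0],0],[[0,0,0],[0,0,0],0],[[0,0,0],[0,0,0],0]]' 30 
cat > a.py <<'E'
from h import *
S=np.array([524.7,-142.5,34]); a=np.deg2rad(22); n=-np.sin(a)*ex+np.array([0,0,np.cos(a)])
E
python3 -c "
from a import *
go(S+n*(92.5+40),-n,-ex)"
```

```text
t: 16.57
tool_pos: [467.6, -154.4, 234.2]
ee_rot: [0.766, -0.613, 0.121, -0.152]
contact_force: [-1.3, -0.8, -1.7]
width: 0.311
grasp_force: 30.0
t: 16.82
tool_pos: [470.0, -154.2, 235.3]
ee_rot: [0.766, -0.613, 0.121, -0.151]
contact_force: [-0.3, 0.1, -1.1]
width: 0.315
grasp_force: 30.0
t 16.82 pos [ 470.  -154.2  235.3] q [-0.06  0.02 -0.47 -0.16 -0.71  0.38] w 0.315 gf 30.0 F [-0.3  0.1 -1.1] world d [  6.2   0.8 -78.4]
 shift in current axes [0.02  0.797 2.499]  in target axes [0.021 0.786 2.502]  turn [-0.042 -0.002  0.007]
```

```bash

python3 -m pendant '[[[0,0.2,0.4],[0,0,0],0],[[0,0.3,0.6],[0,0,0],0],[[0.02,0.29,0.6],[0,0,0],0],[[0,0,0.5],[0,0,0],0],[[0,0,0.3],[0,0,0],0],[[0,0,0.1],[0,0,0],0],[[0,0,0],[0,0,0],0],[[0,0,0],[0,0,0],0]]' 30
python3 - <<'E'
from a import *
go(S+n*(92.5),-n,-ex)
s=get_state(); p=s['tool_pos']; z=Ro.from_quat(s['ee_rot']).apply([0,0,1]); L=[]
for nm,o in(('top',(377.16,251.2)),('side',(333.7,267))):
    c=cam(nm); q=proj(c,[p+z*d for d in(40.5,60,80.5,92.5,132.5)]); print(nm,q.round(1))
    u,v=q[3].astype(int);k=25; im=cv2.resize(c['color'][v-k:v+k,u-k:u+k],(400,400),interpolation=cv2.INTER_CUBIC); im=cv2.convertScaleAbs(im,alpha=1.5)
    for r in list(q)+[np.array(o)]: cv2.circle(im,tuple(int(t) for t in ((r-[u-k,v-k]+.5)*8)),3,(0,0,255) if r[0]!=o[0] else (0,255,0),-1)
    L.append(im); print('origin',u-k,v-k)
cv2.imwrite('pics/g2.png',np.hstack(L))
E
```

```text
t: 17.48
tool_pos: [477.4, -153.1, 157.5]
ee_rot: [0.766, -0.612, 0.121, -0.151]
contact_force: [0.1, -0.2, -0.9]
width: 0.314
grasp_force: 30.0
t 17.48 pos [ 477.4 -153.1  157.5] q [-0.06  0.14 -0.56 -0.21 -0.51  0.45] w 0.314 gf 30.0 F [ 0.1 -0.2 -0.9] world d [ 13.5   2.9 -37.7]
 shift in current axes [0.004 0.052 1.339]  in target axes [0.004 0.043 1.339]  turn [-0.065 -0.001  0.012]
top [[385.  264. ]
 [383.3 261. ]
 [381.5 257.9]
 [380.4 256.2]
 [377.1 250.5]]
origin 355 231
side [[323.6 246.6]
 [325.8 250.9]
 [328.1 255.3]
 [329.4 257.8]
 [333.7 266.1]]
origin 304 232
```

View pics/g2.png

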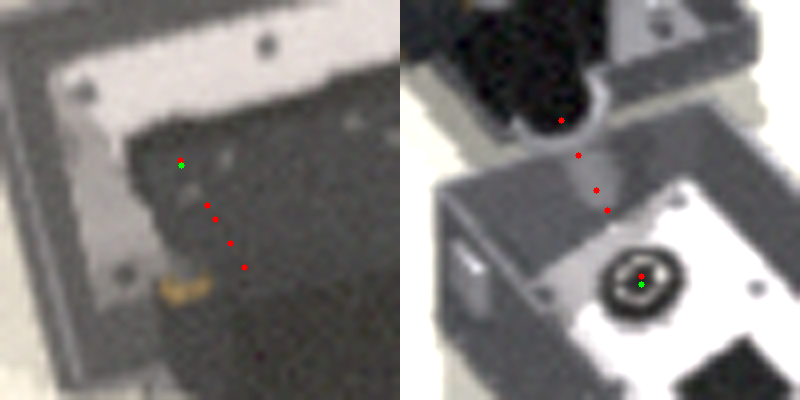

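In the side view the nose follows the predicted axis, pointing at the ring (641,283 in the crop). I'll approach slowly.

```bash

python3 -m pendant '[[[0,0.05,0.2],[-0.06,0,0],0],[[0,0,0.25],[0,0,0],0],[[0,0,0.25],[0,0,0],0],[[0,0,0.2],[0,0,0],0],[[0,0,0.15],[0,0,0],0],[[0,0,0.1],[0,0,0],0],[[0,0,0],[0,0,0],0],[[0,0,0],[0,0,0],0]]' 30
cat >a2.py <<'E'
from a import *
import subprocess
go(S+n*(86.5),-n,-ex)
s=get_state(); print('F along n',s['contact_force']@n, 'height of TCP over pad', (s['tool_pos']-S)@n, 'tip z free',(s['tool_pos']-92.5*n)[2])
E
python3 a2.py; python3 -m pendant '[[[0,0,0],[0,0,0],0],[[0,0,0],[0,0,0],0]]'; python3 a2.py
```

```text
t: 18.25
tool_pos: [487.9, -150.5, 124.2]
ee_rot: [0.767, -0.613, 0.119, -0.149]
contact_force: [-0.7, 0.3, -2.2]
width: 0.317
grasp_force: 30.0
t 18.25 pos [ 487.9 -150.5  124.2] q [-0.05  0.2  -0.57 -0.24 -0.44  0.47] w 0.317 gf 30.0 F [-0.7  0.3 -2.2] world d [  5.2   0.9 -10. ]
 shift in current axes [ 0.009 -0.039  0.374]  in target axes [ 0.009 -0.039  0.374]  turn [0.005 0.002 0.004]
F along n -1.8282016875337477 height of TCP over pad 97.72977209947466 tip z free 38.41086106503212
t: 18.42
tool_pos: [488.0, -150.6, 124.8]
ee_rot: [0.767, -0.613, 0.119, -0.149]
contact_force: [0.0, -0.3, -2.5]
width: 0.314
grasp_force: 30.0
t 18.42 pos [ 488.  -150.6  124.8] q [-0.05  0.2  -0.57 -0.24 -0.44  0.47] w 0.314 gf 30.0 F [ 0.  -0.3 -2.5] world d [  5.1   0.9 -10.6]
 shift in current axes [ 0.007 -0.028  0.392]  in target axes [ 0.007 -0.029  0.392]  turn [-0.007 -0.001  0.004]
F along n -2.2509330196933246 height of TCP over pad 98.24637669152264 tip z free 39.00450750750703
```

```bash

python3 -m pendant '[[[0,-0.02,0.08],[0,0,0],0],[[0,0,0.07],[0,0,0],0],[[0,0,0.05],[0,0,0],0],[[0,0,0],[0,0,0],0],[[0,0,0],[0,0,0],0]]' 30 >/dev/null; python3 a2.py
for i in 1 2 3; do python3 -m pendant '[[[0,0,0],[0,0,0],0]]' |grep contact; done
python3 -m pendant '[[[0,0,0.07],[0,0,0],0],[[0,0,0],[0,0,0],0],[[0,0,0],[0,0,0],0]]' 30 >/dev/null; python3 a2.py
for i in 1 2 3; do python3 -m pendant '[[[0,0,0],[0,0,0],0]]' |grep contact; done
```

```text
t 18.83 pos [ 490.6 -149.9  119. ] q [-0.05  0.22 -0.57 -0.24 -0.43  0.47] w 0.316 gf 30.0 F [ 0.6  0.2 -1.3] world d [ 2.5  0.3 -4.8]
 shift in current axes [ 0.009 -0.016  0.179]  in target axes [ 0.009 -0.016  0.179]  turn [0.001 0.001 0.004]
F along n -1.4820737483408402 height of TCP over pad 91.88167072760201 tip z free 33.247359592233536
contact_force: [0.4, -0.2, -2.3]
contact_force: [-0.5, 0.1, -2.2]
contact_force: [-0.1, -0.4, -1.4]
t 19.33 pos [ 491.4 -149.7  117.1] q [-0.05  0.22 -0.57 -0.25 -0.42  0.48] w 0.316 gf 30.0 F [-0.7 -0.8  0.9] world d [ 1.7  0.1 -2.9]
 shift in current axes [ 0.009 -0.015  0.112]  in target axes [ 0.009 -0.015  0.112]  turn [-0.001  0.001  0.004]
F along n 1.2015296945293878 height of TCP over pad 89.84990263021753 tip z free 31.37832429123806
contact_force: [0.4, -0.4, 0.1]
contact_force: [0.5, -0.5, -0.8]
contact_force: [-0.4, 0.4, -0.9]
```

```bash

python3 -m pendant '[[[0,0,0.05],[0,0,0],0],[[0,0,0.05],[0,0,0],0],[[0,0,0],[0,0,0],0],[[0,0,0],[0,0,0],0]]' 30 >/dev/null; python3 a2.py
for i in 1 2 3 4 5 6 7 8 9 10; do python3 -m pendant '[[[0,0,0],[0,0,0],0]]' |grep contact; done; python3 a2.py
```

```text
t 19.92 pos [ 492.5 -149.5  114.4] q [-0.05  0.23 -0.57 -0.25 -0.42  0.48] w 0.309 gf 30.0 F [-0.7 -0.1  0.1] world d [ 0.6 -0.1 -0.2]
 shift in current axes [ 0.008 -0.013  0.012]  in target axes [ 0.008 -0.013  0.012]  turn [-0.001  0.001  0.004]
F along n 0.3558531030363632 height of TCP over pad 86.86912173863833 tip z free 28.62822963470356
contact_force: [-1.6, 0.7, 0.4]
contact_force: [-2.0, 0.8, 0.1]
contact_force: [-0.3, 0.2, 1.2]
contact_force: [-0.7, -0.7, 0.2]
contact_force: [-0.5, -0.4, 0.0]
contact_force: [-0.8, -0.3, -0.3]
contact_force: [-0.1, -0.3, 1.1]
contact_force: [-0.5, 0.1, 0.8]
contact_force: [-1.5, -0.1, 0.1]
contact_force: [-1.2, -0.2, 1.1]
t 20.75 pos [ 492.5 -149.5  114.4] q [-0.05  0.23 -0.57 -0.25 -0.42  0.48] w 0.312 gf 30.0 F [-1.2 -0.2  1.1] world d [ 0.6 -0.2 -0.2]
 shift in current axes [ 0.01  -0.015  0.013]  in target axes [ 0.01  -0.015  0.013]  turn [-0.001  0.001  0.004]
F along n 1.4963600603832057 height of TCP over pad 86.88680316328833 tip z free 28.631002316255902
```

```bash

python3 -m pendant '[[[0,0,0.015],[0,0,0],0],[[0,0,0],[0,0,0],0],[[0,0,0],[0,0,0],0],[[0,0,0],[0,0,0],0]]' 30 >/dev/null; python3 a2.py
for i in 1 2 3 4 5 6; do python3 -m pendant '[[[0,0,0],[0,0,0],0]]' |grep contact; done
python3 - <<'E'
from a import *
c=cam('side'); b=cv2.imread('pics/side3.png'); d=cv2.absdiff(c['color'],b).max(2)
s=get_state();p=s['tool_pos'];z=Ro.from_quat(s['ee_rot']).apply([0,0,1])
q=proj(c,[p+z*t for t in(46,60,70,80.5,83,86.5)]); print(q.round(1).tolist())
for v in range(int(q[0,1]),int(q[-1,1])+6): print(v,d[v,318:348].tolist())
print('now'); 
for v in range(262,273): print(v,c['color'][v,322:346].max(1).tolist(),'before',b[v,326:342].max(1).tolist())
E
```

```text
t 21.08 pos [ 492.6 -149.4  114. ] q [-0.05  0.23 -0.57 -0.25 -0.42  0.48] w 0.313 gf 30.0 F [-0.9 -0.3  1.3] world d [ 0.4 -0.2  0.2]
 shift in current axes [ 0.009 -0.015 -0.003]  in target axes [ 0.009 -0.015 -0.003]  turn [-0.001  0.001  0.004]
F along n 1.5728282366657136 height of TCP over pad 86.41793260629868 tip z free 28.18820273544746
contact_force: [-0.2, 0.2, 1.5]
contact_force: [-0.3, 0.2, 0.7]
contact_force: [-0.2, -0.0, 0.1]
contact_force: [-0.5, -0.8, 1.6]
contact_force: [-0.4, -0.2, 1.1]
contact_force: [-0.7, -0.8, 0.8]
[[328.7, 258.2], [330.2, 261.1], [331.2, 263.2], [332.3, 265.4], [332.6, 265.9], [332.9, 266.6]]
258 [1, 5, 5, 12, 3, 12, 3, 26, 42, 43, 40, 27, 1, 25, 22, 12, 27, 27, 19, 21, 44, 58, 58, 62, 60, 37, 21, 7, 3, 2]
259 [1, 5, 2, 3, 4, 27, 31, 17, 10, 3, 5, 28, 22, 9, 22, 33, 26, 26, 12, 38, 62, 60, 60, 63, 64, 60, 45, 21, 4, 3]
260 [4, 3, 1, 1, 2, 4, 28, 34, 35, 39, 34, 20, 37, 44, 47, 38, 29, 16, 22, 52, 60, 66, 61, 64, 60, 62, 63, 46, 19, 3]
261 [4, 1, 5, 3, 2, 1, 10, 14, 27, 18, 2, 31, 50, 46, 41, 46, 25, 19, 50, 58, 58, 63, 63, 61, 61, 62, 66, 57, 
[... 2564 characters left out ...]
7, 184, 185, 185, 186, 188] before [129, 130, 97, 53, 36, 61, 75, 87, 93, 59, 27, 37, 74, 118, 125, 126]
270 [72, 93, 105, 121, 135, 170, 174, 105, 41, 26, 33, 39, 41, 29, 41, 77, 129, 178, 188, 187, 189, 186, 186, 188] before [135, 162, 137, 83, 40, 30, 36, 38, 45, 30, 38, 77, 117, 128, 128, 125]
271 [69, 80, 98, 113, 165, 182, 181, 133, 82, 50, 40, 36, 40, 50, 78, 122, 171, 185, 189, 188, 188, 186, 185, 186] before [157, 142, 126, 105, 74, 49, 43, 39, 41, 53, 80, 114, 126, 128, 128, 130]
272 [61, 71, 92, 118, 168, 183, 184, 180, 146, 110, 100, 87, 99, 117, 131, 141, 177, 186, 190, 191, 190, 188, 188, 185] before [128, 127, 128, 133, 130, 108, 103, 89, 96, 120, 125, 126, 127, 128, 131, 128]
```

```bash
python3 -c "
from bench import sign_off
print(sign_off())"
```

```text
the job is handed in; nothing more can be done
None
```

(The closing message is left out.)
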